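Clear the bottles, fetch the crucible to the balance, put the bottles back

TASK

The crucible has to go on the balance, but three bottles stand round it on the blue stand. Set all three bottles upright in the steel tray first, and leave them there until you have set the crucible upright on the middle of the balance pan; then put each bottle back upright on the stand, in the very same white ring it came from. Drop nothing, never tip a bottle over, and leave the red rubber stopper on the stand where it is.

Things in the scene. Friction and masses are not known exactly. Their poses are not given: they have to be found in the camera images.
- blue_bottle: White plastic reagent bottle with a BLUE screw cap, 60 mm across, 144 mm tall, about 0.34 kg. Round cap 35 mm across, from 125 to 144 mm above the underside, the shoulder right below it: grip the cap from above with the fingertips no lower than its foot. Origin: centre of the underside; z up. Stands in one of the three white rings of the stand.
- white_bottle: White plastic reagent bottle with a WHITE screw cap, 68 mm across, 164 mm tall, about 0.45 kg. Round cap 39 mm across, from 142 to 164 mm above the underside, the shoulder right below it: grip the cap from above with the fingertips no lower than its foot. Origin: centre of the underside; z up. Stands in another of the rings.
- amber_bottle: Amber dropper bottle with a black dropper top, 110 mm tall in all, about 0.11 kg. Round body 42 mm across up to about 50 mm height (grip it with the pads at 40 to 55 mm), then a shoulder; the black collar is 23 mm across from 70 to 80 mm, with the rubber teat above it. Origin: centre of the underside; z up. Stands in the remaining ring.
- crucible: Empty white porcelain crucible, a round cup widening upward, 41 mm across at the rim, 26 mm at the foot, 34 mm tall, about 0.04 kg. Stands on the yellow spot of the stand, between the bottles. Origin: centre of the underside; z up; grip it across the rim.
- stopper: Dark red rubber stopper, 36 mm across, 30 mm tall, standing loose in the near left corner of the stand. Must stay there. Origin: centre of the underside.
- stand: Fixed flat blue bottle stand, x -122 to +62, y -118 to +118 mm about its origin; floor 8 mm above the worktop, lip to 12 mm. Origin: at worktop height under the yellow spot where the crucible starts; z up, x away from the robot. White rings 75 mm across at (0, 72), (-75, 0), (0, -72) mm are the bottle places; which bottle is in which differs every time.
- tray: Fixed shallow rectangular tray of bright steel, 150 mm (x) by 250 mm (y), floor 4 mm above the worktop, lip to 12 mm. Empty at the start; holds the three bottles side by side along y, 80 mm apart. Origin: centre of the underside; z up.
- balance: Fixed white laboratory balance, 200 mm deep and 170 mm wide, with a round bare metal pan 104 mm across whose flat top is 60 mm above the worktop. Origin: at worktop height under the pan's centre; z up. Its display and keys face the robot, 51 to 54 mm high.
There are look-alikes about, which are no part of the job. What is shaped like the white_bottle but purple is not meant.

How it is judged:
On the way, in this order (a step that is already met when the one before it is completed fails the run):
1. all three bottles stand upright in the steel tray (x of blue_bottle in the frame of tray between -0.06 and 0.06 m and y of blue_bottle in the frame of tray between -0.11 and 0.11 m and z of blue_bottle in the frame of tray between -0.002 and 0.01 m and angle between each of blue_bottle, white_bottle, amber_bottle's own z axis and vertical below 0.1 rad and x of white_bottle in the frame of tray between -0.06 and 0.06 m and y of white_bottle in the frame of tray between -0.11 and 0.11 m and z of white_bottle in the frame of tray between -0.002 and 0.01 m and x of amber_bottle in the frame of tray between -0.06 and 0.06 m and y of amber_bottle in the frame of tray between -0.11 and 0.11 m and z of amber_bottle in the frame of tray between -0.002 and 0.01 m), for 0.2 s.
2. the crucible stands on the balance pan, let go, with all three bottles still in the tray (all of step 1 and horizontal distance between crucible and balance below 0.015 m and z of crucible in the frame of balance between 0.056 and 0.066 m and angle between crucible's own z axis and vertical below 0.1 rad and contact force between the fingers and crucible below 0.05 N), for 0.2 s.
At the end, for the whole second after the job is handed in: The crucible stands upright on the pan within 15 mm of its centre; each of the three bottles stands upright on the stand within 15 mm of where it stood at the start; the stopper is within 15 mm of its start; all at rest (horizontal distance between crucible and balance below 0.015 m and z of crucible in the frame of balance between 0.056 and 0.066 m and angle between each of crucible, blue_bottle, white_bottle, amber_bottle's own z axis and vertical below 0.1 rad and distance of each of blue_bottle, white_bottle, amber_bottle, stopper from where it was at the start of the episode below 0.015 m and linear speed of each of blue_bottle, white_bottle, amber_bottle, crucible below 0.02 m/s); the robot touches nothing.
It fails at once if a bottle tipped over (angle between any of blue_bottle, white_bottle, amber_bottle's own z axis and vertical above 0.6 rad).
It fails at once if a bottle or the crucible dropped (falling free at more than 0.7 m/s, a fall of about 25 mm) ((linear speed of blue_bottle above 0.7 m/s and contact force between the fingers and blue_bottle below 0.01 N) or (linear speed of white_bottle above 0.7 m/s and contact force between the fingers and white_bottle below 0.01 N) or (linear speed of amber_bottle above 0.7 m/s and contact force between the fingers and amber_bottle below 0.01 N) or (linear speed of crucible above 0.7 m/s and contact force between the fingers and crucible below 0.01 N)).
It fails at once if stopper moved by more than 20 mm (distance of stopper from where it was at the start of the episode above 0.02 m).
It also fails if it takes over 144 s, if anything falls off the work surface, if the arm or the gripper's body presses on something with over 40 N, if the wrist force passes 120 N, or if a joint passes its speed limit or range.

ROBOT

A 6-joint arm with a two-finger parallel gripper is mounted at the origin on a cart in front of the work surface, level with it; the furniture and walls round the work are solid. World frame = base frame: x ahead of the robot, y to its left, z up, the work surface at z = 0. Lengths are in m, angles in rad, forces in N, time in s.
With the tool pointing down it reaches from about 0.275 to 1 m from the base axis. Payload 8.4 kg.
Tool frame: the origin (TCP) lies on the centre line of the jaws, within the pads' length; the fingertips stand 17 mm ahead of it and the grasp point (between the pads) lies 2 mm behind it (bot.tcp_to_tips is the z of the fingertips in the tool frame, in m); z points along the fingers, y is the line along which they close (so a half turn about z gives the same grasp; the last joint's range is limited). The gripper opens to 85 mm and grips with 20 to 120 N. Pads are 22 mm wide; open, the fingers measure 114 mm over their backs; the gripper's body (76 mm by 85 mm) begins 54 mm behind the grasp point. The pads swing forward as they close: fully open they stand 13 mm farther back than shut.
Start: joints at [1.165, 0.353, 1.633, -0, 1.155, -0.002], TCP at [0.246, 0.575, 0.248] pointing down, gripper open.
Joint ranges: [-2.63, 2.63], [-0.92, 2.1], [0.06, 2.66], [-1.3, 4.44], [0, 2.69], [-3.02, 3.02]. Speed limits (rad/s): [2.22, 2.22, 2.79, 3.14, 3.14, 3.14].

INTERFACE

Orientations are given as a unit quaternion [x, y, z, w].
In Python, from workcell import bot, hand, kinematics, get_obs, vision, hand_in gives the robot as it stands. The module is installed in compiled form; this text tells all that it offers. Calls block until the motion is done:
- bot.reach(position, orientation): joint-space move of the TCP to a pose.
- bot.servo_line(position, ori=None, velocity=0.15): straight line of the TCP; ori=None keeps the orientation; velocity is the mean speed in m/s.
- bot.goto_joints(angles): joint-space move.
- hand.move_gripper(opening, strength=None): finger opening in m; strength is the grip in N (None keeps the last); returns when the fingers have stopped.
- bot.dwell(seconds).
- kinematics.solve_ik(position, orientation): joint angles nearest the present ones, or None.
- get_obs(): the state.
- vision.read_camera(name): name is "scene" or "top" or "wrist"; returns a dict with "frame" (400x640x3 uint8, red, green, blue), "intrinsics" (3x3 intrinsics, pixels), "view" (4x4, takes a point from world to camera coordinates). Camera axes: x right, y down, z forward; pixel columns grow to the right and rows downward; lengths in m; the calibration is good to about 2 mm. The wrist camera is an equidistant fisheye: a pixel r from the principal point sees the ray r / f radians off the axis. A picture is of the moment at which its call begins. There is no depth.
A pose or a line that the arm cannot do raises bot.IKError and nothing moves.
- hand_in(): hands the job in; it is judged then, once.
The state is a dict: "time_s": time; "joint_pos": joint angles; "joint_vel": joint speeds; "joint_efforts": joint torques, N m; "position": TCP position; "orientation": TCP orientation; "wrist_force": force on the tool from outside, world axes, zero at the start; "ft_torque": the same for the moment, N m; "gripper_width": finger opening in m; "grip_force": force on a finger pad.
Only numpy, scipy, OpenCV 4.12 (cv2) and the standard library are available. Lean on these libraries where they do the work, as an engineer would, in place of code of your own. Each camera call takes 0.05 s, during which the arm holds its last target. There are 200 camera calls.

## Working session

There is one attempt and no reset: what is moved stays moved. The work goes in short steps, each a Python script; the robot and the scene stay as the last script left them, time stands still between calls to the robot, and variables do not carry over. Pictures are saved under pics/ and viewed, at most 14 in all, crops included, and the job is handed in when it is done.

```bash
mkdir -p pics
python3 - <<'E'
from workcell import *
import cv2,numpy as np
for n in("scene","top"):
    r=vision.read_camera(n); cv2.imwrite(f"pics/{n}0.png",r["frame"][:,:,::-1]); np.savez(n+"0.npz",**r)
    print(n,np.round(r["intrinsics"],1).tolist(),np.round(r["view"],3).tolist())
o=get_obs();print(o["time_s"],o["orientation"],o["gripper_width"],bot.tcp_to_tips)
E
```

```text
scene [[432.9, 0.0, 323.5], [0.0, 432.9, 200.6], [0.0, 0.0, 1.0]] [[-0.311, 0.95, 0.018, 0.178], [0.7, 0.242, -0.672, -0.282], [-0.643, -0.197, -0.74, 1.598], [0.0, 0.0, 0.0, 1.0]]
top [[501.4, 0.0, 319.6], [0.0, 501.4, 196.3], [0.0, 0.0, 1.0]] [[-0.013, -1.0, -0.025, -0.029], [-0.995, 0.015, -0.095, 0.461], [0.096, 0.024, -0.995, 1.244], [0.0, 0.0, 0.0, 1.0]]
0.1 [ 2.00557720e-01  9.79681673e-01 -6.34682906e-04 -1.32768745e-04] 0.08573747165687544 0.017
```

View pics/top0.png

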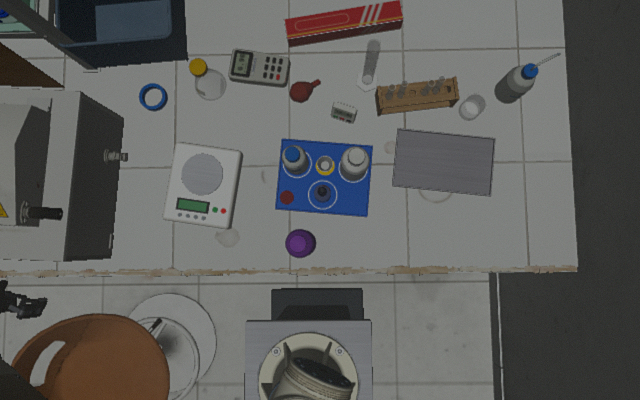

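View pics/scene0.png

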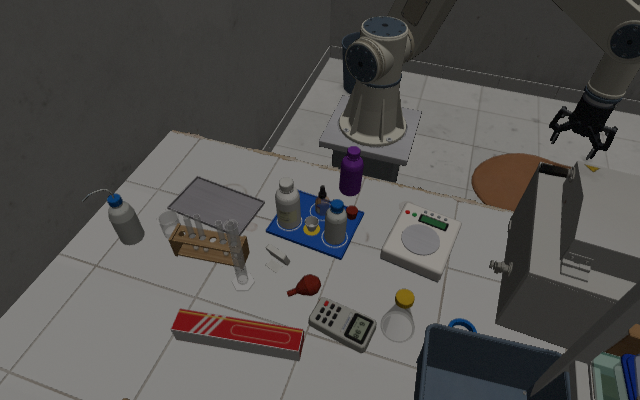

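The top view shows the stand at about (324,178), the blue bottle at (295,158), white at (354,163) and amber at (322,193). The crucible is at (325,166), the stopper at (287,197), the tray at (444,162), and the pan at (202,174). The scene view agrees, and the purple look-alike stands near the robot at (300,243).

```bash
cat > v.py <<'E'
import cv2,numpy as np
def ray(r,uv,z):
    K,V=r["intrinsics"],r["view"]; R,t=V[:3,:3],V[:3,3]
    d=R.T@np.linalg.solve(K,[uv[0],uv[1],1.]); c=-R.T@t
    return (c+d*(z-c[2])/d[2])[:2]
def hsv(r): return cv2.cvtColor(r["frame"],cv2.COLOR_RGB2HSV)
def blob(m,roi):
    x0,y0,x1,y1=roi; k=np.zeros_like(m); k[y0:y1,x0:x1]=m[y0:y1,x0:x1]
    n,l,s,c=cv2.connectedComponentsWithStats(k); i=1+np.argmax(s[1:,4]); return c[i],s[i],(l==i).astype(np.uint8)
def rect(r,m,z):
    h=cv2.convexHull(cv2.findNonZero(m))[:,0].astype(float)
    p=np.array([ray(r,q,z) for q in h]); return cv2.minAreaRect((p*1000).astype(np.float32))
E
cat > m.py <<'E'
from v import *
T=np.load("top0.npz");S=np.load("scene0.npz");h=hsv(T);g=hsv(S)
blue=cv2.inRange(h,(105,150,50),(125,255,255))
c,s,m=blob(blue,(270,130,380,222));print("stand rect mm",rect(T,m,.012),s)
for n,roi in dict(tray=(385,120,500,200)).items():
    b=cv2.GaussianBlur(h[:,:,2],(3,3),0); print("tray V in/out",b[160,440],b[205,470])
    c,s,m=blob(cv2.inRange(b,60,int((int(b[160,440])+int(b[205,470]))//2)),roi);print("tray",rect(T,cv2.morphologyEx(m,cv2.MORPH_OPEN,np.ones((5,5))),.012),s)
c,s,m=blob(cv2.inRange(h,(0,120,30),(8,255,255))|cv2.inRange(h,(172,120,30),(180,255,255)),(275,185,300,210));print("stopper",ray(T,c,.030),s)
c,s,m=blob(cv2.inRange(h,(20,100,80),(35,255,255)),(310,150,340,180));print("yellow",ray(T,c,.008),s)
c,s,m=blob(cv2.inRange(g,(100,130,40),(125,255,255)),(325,198,348,213));print("blue cap scene",ray(S,c,.1425),s,c)
print("px: pan V row",h[174,172:235,2].tolist()); print("pan col",h[145:205,202,2].tolist())
a=cv2.resize(T["frame"][120:230,150:510],None,fx=2.2,fy=2.2,interpolation=cv2.INTER_CUBIC)
b=cv2.resize(S["frame"][170:260,255:375],None,fx=3.6,fy=3.6,interpolation=cv2.INTER_CUBIC)
o=np.zeros((590,800,3),np.uint8);o[:a.shape[0],:a.shape[1]]=a;o[250:250+b.shape[0],:b.shape[1]]=b
c=cv2.resize(T["frame"][140:220,270:380],None,fx=3.2,fy=3.2,interpolation=cv2.INTER_CUBIC);o[250:250+c.shape[0],440:440+c.shape[1]]=c
cv2.imwrite("pics/crop0.png",cv2.convertScaleAbs(o[:,:,::-1],alpha=1.5))
E
python3 m.py
```

```text
stand rect mm ((511.3509521484375, -46.23472595214844), (232.5067138671875, 180.853759765625), 84.388427734375) [ 276  139   96   77 3404]
tray V in/out 93 129
tray ((545.6187133789062, -350.763427734375), (253.04254150390625, 153.66015625), 82.93213653564453) [ 385  120  115   78 5983]
stopper [0.45973486 0.04789648] [281 191  12  13 126]
yellow [ 0.52901383 -0.0497766 ] [316 162  18  13  69]
blue cap scene [0.55141218 0.0238747 ] [325 200  22  13 174] [335.7816092 206.       ]
px: pan V row [146, 145, 145, 145, 147, 143, 146, 148, 146, 135, 122, 121, 118, 120, 122, 119, 120, 121, 120, 119, 122, 122, 122, 121, 123, 122, 118, 119, 119, 117, 121, 118, 118, 120, 118, 118, 118, 116, 119, 115, 115, 118, 118, 118, 120, 119, 117, 121, 120, 119, 97, 141, 148, 148, 146, 146, 147, 144, 145, 146, 146, 147, 140]
pan col [101, 124, 141, 147, 145, 146, 151, 139, 112, 121, 118, 119, 121, 116, 121, 122, 121, 118, 122, 119, 117, 119, 121, 117, 119, 122, 120, 117, 118, 121, 121, 120, 118, 119, 119, 119, 116, 116, 116, 117, 117, 117, 116, 120, 119, 121, 119, 117, 117, 118, 126, 142, 149, 145, 150, 137, 63, 62, 97, 99]
```

View pics/crop0.png

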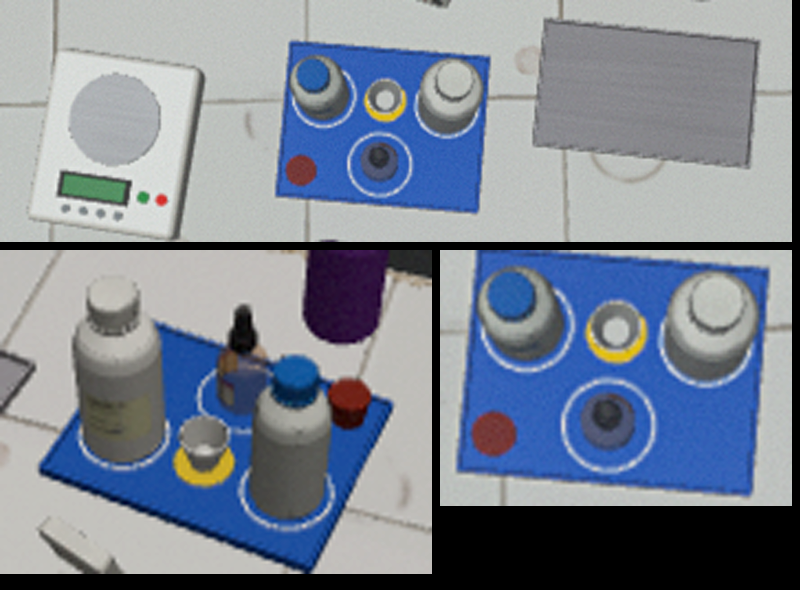

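The crop shows the blue cap centre at top pixel (292,153), the white cap at (356.5,156), the teat at (322,191), the crucible rim at (325,165) and the pan at (201.5,174). All of them are where the stand fit predicts. Next I compare these numerically and check the IK.

```bash
cat > m2.py <<'E'
from v import *
from workcell import *
T=np.load("top0.npz")
for n,uv,z in [("blue",(292.2,153),.152),("white",(356.5,156.2),.172),("amber",(322,191),.113),("cruc",(325,164.8),.042),("pan",(201.5,173.8),.06),("purple",(300,241.5),.155)]: print(n,np.round(ray(T,uv,z),4))
h=hsv(T)
c,s,m=blob(cv2.inRange(h[:,:,2],105,130),(175,148,230,200));e=cv2.fitEllipse(cv2.convexHull(cv2.findNonZero(m)));print("pan",e,ray(T,e[0],.06))
def Q(psi): f=np.pi/4+psi/2; return [np.cos(f),np.sin(f),0,0]
for p in [(.467,-.042,.32),(.467,-.042,.095),(.548,.0225,.36),(.534,-.12,.38),(.534,-.12,.168),(.55,-.43,.32),(.55,-.43,.09),(.54,-.27,.36),(.54,.25,.25)]:
    q=kinematics.solve_ik(p,Q(-.11)); print(p,None if q is None else np.round(q,2))
E
python3 m2.py
```

```text
blue [0.5485 0.0231]
white [ 0.5351 -0.1224]
amber [ 0.4643 -0.0431]
cruc [ 0.5376 -0.0502]
pan [0.5173 0.2554]
purple [0.3468 0.0069]
pan ((201.90151977539062, 174.0894317626953), (41.261085510253906, 42.669490814208984), 43.675880432128906) [0.51652684 0.25439948]
(0.467, -0.042, 0.32) [-0.09  0.04  1.87 -0.    1.24  0.02]
(0.467, -0.042, 0.095) [-0.09  0.33  2.09 -0.    0.72  0.02]
(0.548, 0.0225, 0.36) [ 0.04  0.14  1.66 -0.    1.34  0.15]
(0.534, -0.12, 0.38) [-0.22  0.13  1.63 -0.    1.38 -0.11]
(0.534, -0.12, 0.168) [-0.22  0.33  1.87 -0.    0.94 -0.11]
(0.55, -0.43, 0.32) [-0.67  0.42  1.38 -0.    1.34 -0.56]
(0.55, -0.43, 0.09) [-0.67  0.63  1.57 -0.    0.94 -0.56]
(0.54, -0.27, 0.36) [-0.47  0.24  1.55 -0.    1.36 -0.36]
(0.54, 0.25, 0.25) [ 0.43  0.31  1.7  -0.    1.14  0.54]
```

```bash
cat > h.py <<'E'
from workcell import *
import numpy as np,cv2
PSI=-.11
def Q(psi=PSI): f=np.pi/4+psi/2; return [np.cos(f),np.sin(f),0,0]
G=dict(blue=dict(xy=(.5485,.0228),h=.143,w=.060),white=dict(xy=(.5346,-.1215),h=.160,w=.064),
       amber=dict(xy=(.4655,-.0424),h=.087,w=.055),crucible=dict(xy=(.5390,-.0500),h=.028,w=.062))
c,s=np.cos(-.123),np.sin(-.123)
tray=lambda y:(.5456-s*y,-.3508+c*y)
SLOT=dict(amber=tray(-.08),blue=tray(0),white=tray(.08)); PAN=(.517,.255)
STAND,TRAY,PANZ=.008,.004,.060
CLR=.19  # carry height of a held thing's foot
def st(msg):
    o=get_obs();print(msg,"t=%.1f w=%.4f F=%.1f"%(o["time_s"],o["gripper_width"],o["grip_force"]),np.round(o["wrist_force"],1),np.round(o["position"],4))
def pick(n,xy,base,up=CLR,strength=40):
    g=G[n]; z=base+g["h"]
    bot.reach([*xy,max(z+.06,.24)],Q()); hand.move_gripper(g["w"])
    bot.servo_line([*xy,z],Q(),.15); st(n+" at"); hand.move_gripper(0.0,strength); st(n+" closed")
    bot.servo_line([*xy,up+g["h"]],Q(),.18); st(n+" up")
def place(n,xy,base,up=CLR):
    g=G[n]; z=base+g["h"]
    bot.servo_line([*xy,up+g["h"]],Q(),.3)
    bot.servo_line([*xy,z+.015],Q(),.25); bot.servo_line([*xy,z+.001],Q(),.05); st(n+" down")
    hand.move_gripper(g["w"]); st(n+" released")
    bot.servo_line([*xy,max(z+.05,.24)],Q(),.2)
def pic(name,f,crop=None,k=1):
    r=vision.read_camera(name);np.savez(f+".npz",**r);im=r["frame"]
    if crop: x0,y0,x1,y1=crop; im=im[y0:y1,x0:x1]
    cv2.imwrite(f"pics/{f}.png",cv2.convertScaleAbs(cv2.resize(im,None,fx=k,fy=k)[:,:,::-1],alpha=1.4))
E
python3 - <<'E'
from h import *
bot.reach([.42,.2,.36],Q()); st("mid")
pick("amber",G["amber"]["xy"],STAND)
pic("scene","amberup")
E
```

```text
mid t=1.7 w=0.0853 F=0.0 [ 0.1  0.1 -0.3] [0.4199 0.2007 0.3597]
amber at t=4.3 w=0.0552 F=0.0 [ 0.2  0.4 -0.2] [ 0.466  -0.0425  0.0956]
amber closed t=4.7 w=0.0205 F=39.0 [-0.1 -0.1  6. ] [ 0.4663 -0.0425  0.0957]
amber up t=5.8 w=0.0205 F=39.2 [ 0.4 -0.5 -2.4] [ 0.4648 -0.0423  0.2759]
```

View pics/amberup.png

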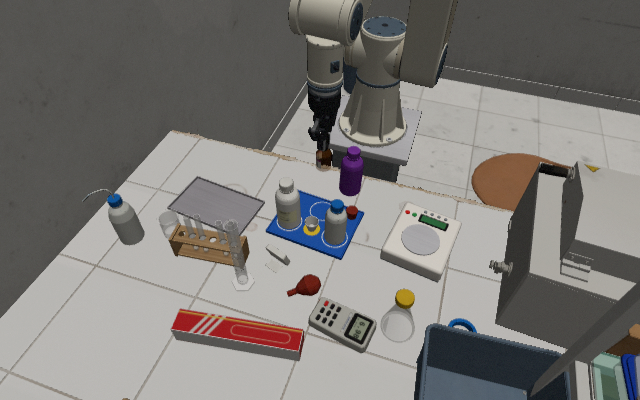

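Run:
```python
import numpy as np,cv2
im=np.load("amberup.npz")["frame"][85:190,285:365,::-1]
cv2.imwrite("pics/amberz.png",cv2.convertScaleAbs(cv2.resize(im,None,fx=5,fy=5,interpolation=cv2.INTER_CUBIC),alpha=2))
```

```text
(no output)
```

View pics/amberz.png

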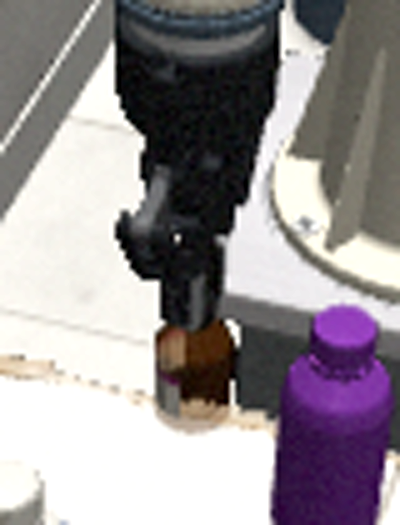

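Amber hangs upright, held by its collar. I'll place it and move blue next.

```bash
sed -i 's/h=.143/h=.144/;s/h=.160/h=.161/' h.py
python3 - <<'E'
from h import *
place("amber",SLOT["amber"],TRAY)
pic("scene","s2",(140,80,440,280),2.6)
pick("blue",G["blue"]["xy"],STAND,strength=70)
E
```

```text
amber down t=8.6 w=0.0205 F=39.2 [-1.2 -0.3 -2.2] [ 0.5357 -0.4302  0.092 ]
amber released t=9.0 w=0.0549 F=0.0 [ 0.1 -0.1  0.5] [ 0.5358 -0.4302  0.0921]
blue at t=12.6 w=0.0600 F=0.0 [0.2 0.9 0.8] [0.549  0.0228 0.1526]
blue closed t=13.0 w=0.0326 F=69.0 [-1.8  0.4  6.6] [0.5493 0.0229 0.1535]
blue up t=14.1 w=0.0320 F=69.8 [ 0.5 -0.1 -3.8] [0.5478 0.0227 0.3327]
```

View pics/s2.png

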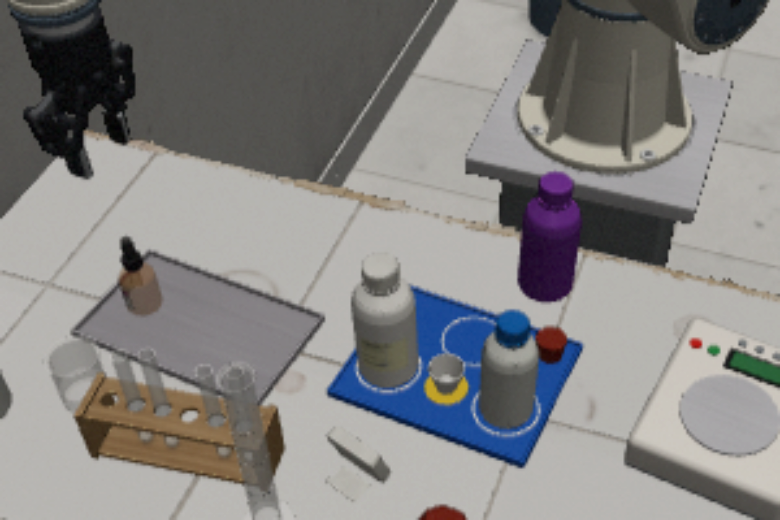

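Amber stands upright in the tray at about (140,280) in the crop, and blue is now held. I'll place it, then move white.

Run:
```python
from h import *
st("hold")
place("blue",SLOT["blue"],TRAY)
pick("white",G["white"]["xy"],STAND,strength=80); bot.dwell(.2); st("hold")
place("white",SLOT["white"],TRAY)
pic("scene","s3",(140,80,440,280),2.6)
```

```text
hold t=14.1 w=0.0320 F=69.8 [ 0.5 -0.1 -3.8] [0.5478 0.0227 0.3327]
blue down t=16.8 w=0.0323 F=69.9 [ 1.2 -0.7  0.5] [ 0.5461 -0.3511  0.1496]
blue released t=17.2 w=0.0601 F=0.0 [ 0.4  0.5 -0.4] [ 0.5456 -0.3508  0.149 ]
white at t=19.5 w=0.0641 F=0.0 [-0.1 -0.  -0. ] [ 0.535  -0.1218  0.1694]
white closed t=19.9 w=0.0365 F=79.5 [0.5 0.  5.7] [ 0.5356 -0.1217  0.1706]
white up t=21.1 w=0.0365 F=80.3 [-0.4  0.  -3.3] [ 0.5339 -0.1213  0.3497]
hold t=21.3 w=0.0361 F=80.3 [-0.3  0.1 -3.1] [ 0.5343 -0.1214  0.35  ]
white down t=23.2 w=0.0362 F=80.9 [0.6 1.4 1.8] [ 0.5561 -0.2718  0.1667]
white released t=23.6 w=0.0639 F=0.0 [0.3 0.1 0.4] [ 0.5553 -0.2714  0.166 ]
```

View pics/s3.png

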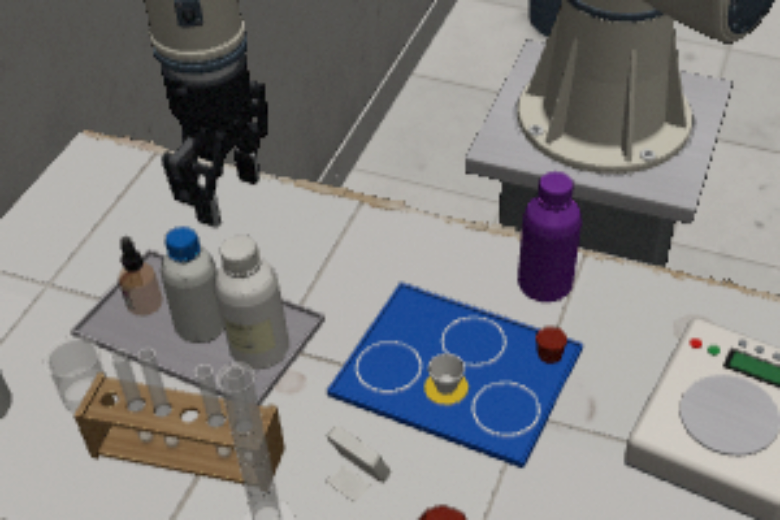

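All three bottles stand upright in the tray. Crucible next.

Run:
```python
from h import *
pick("crucible",G["crucible"]["xy"],STAND,up=.12,strength=25)
place("crucible",PAN,PANZ,up=.12)
pic("top","t4",(160,130,500,230),2.3)
```

```text
crucible at t=26.8 w=0.0619 F=0.0 [ 0.2 -0.3 -0.1] [ 0.5396 -0.0501  0.0367]
crucible closed t=27.1 w=0.0383 F=24.6 [-0.6  1.   6.2] [ 0.5396 -0.05    0.0367]
crucible up t=27.9 w=0.0379 F=25.2 [ 0.4  0.2 -0.7] [ 0.5383 -0.0499  0.1472]
crucible down t=29.8 w=0.0382 F=25.3 [0.1 0.1 0.2] [0.517  0.2551 0.0892]
crucible released t=30.1 w=0.0621 F=0.0 [-0.2  0.1 -0.6] [0.517  0.2551 0.0891]
```

View pics/t4.png

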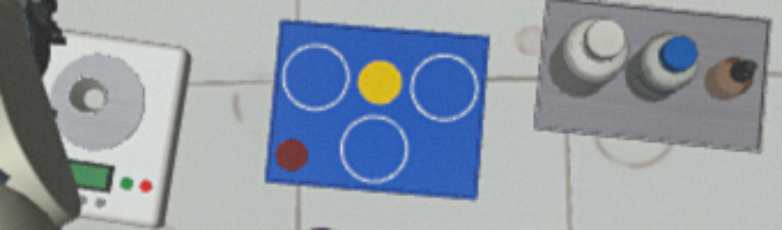

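The crucible stands on the pan at about (92,95) in the crop, which is centred once parallax is allowed for. The rings are empty and the stopper hasn't moved. Now I return the bottles.

Run:
```python
from h import *
bot.servo_line([.5,.1,.3],Q(),.3)
pick("white",SLOT["white"],TRAY,strength=80)
place("white",G["white"]["xy"],STAND)
pick("blue",SLOT["blue"],TRAY,strength=70)
place("blue",G["blue"]["xy"],STAND)
pic("scene","s5",(140,80,440,280),2.6)
```

```text
white at t=34.1 w=0.0643 F=0.0 [ 0.6 -0.3  0.7] [ 0.5558 -0.2715  0.1655]
white closed t=34.5 w=0.0364 F=79.7 [ 0.8 -0.4  5.1] [ 0.5563 -0.2718  0.1668]
white up t=35.6 w=0.0361 F=80.3 [-0.5  0.2 -4. ] [ 0.5548 -0.2711  0.3496]
white down t=37.6 w=0.0365 F=81.0 [0.8 0.5 2.5] [ 0.5355 -0.1216  0.1708]
white released t=37.9 w=0.0639 F=0.0 [-0.1 -0.1  0. ] [ 0.5345 -0.1215  0.1699]
blue at t=40.3 w=0.0598 F=0.0 [0.  0.5 0.7] [ 0.5461 -0.351   0.1487]
blue closed t=40.7 w=0.0323 F=69.2 [-1.4  1.5  5.8] [ 0.5462 -0.3513  0.1497]
blue up t=41.9 w=0.0321 F=69.8 [ 1.1  0.3 -3.4] [ 0.5451 -0.3504  0.3326]
blue down t=44.5 w=0.0323 F=70.3 [ 1.1 -0.6  3. ] [0.5492 0.0229 0.1537]
blue released t=44.9 w=0.0601 F=0.0 [-0.4 -0.  -0.6] [0.5484 0.0228 0.153 ]
```

View pics/s5.png

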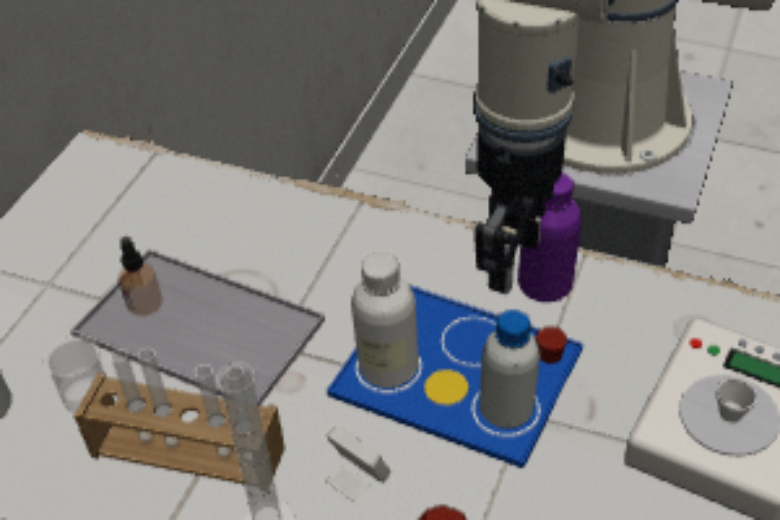

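White and blue are back in their rings, upright. Amber is last, then the arm retracts and I compare with the start picture.

Run:
```python
from h import *
from v import *
pick("amber",SLOT["amber"],TRAY)
place("amber",G["amber"]["xy"],STAND)
bot.reach([.42,.2,.40],Q()); bot.reach([.3,.5,.38],Q()); bot.dwell(.5); st("end")
pic("scene","s6",(140,80,440,280),2.6); r=vision.read_camera("top")
T=np.load("top0.npz")
o=np.vstack([T["frame"][125:225,170:390],r["frame"][125:225,170:390]])
cv2.imwrite("pics/cmp.png",cv2.convertScaleAbs(cv2.resize(o,None,fx=2.9,fy=2.9)[:,:,::-1],alpha=1.4))
for k in (T,r): c,s,m=blob(cv2.inRange(hsv(k),(0,120,30),(8,255,255))|cv2.inRange(hsv(k),(172,120,30),(180,255,255)),(275,185,300,210));print("stopper",ray(k,c,.030))
```

```text
amber at t=48.6 w=0.0550 F=0.0 [ 0.7 -0.8 -0.7] [ 0.5364 -0.4307  0.092 ]
amber closed t=49.0 w=0.0206 F=39.2 [-1.2 -0.3  6.5] [ 0.5363 -0.4306  0.092 ]
amber up t=50.2 w=0.0210 F=39.2 [-0.4 -0.1 -1.7] [ 0.5352 -0.4297  0.2755]
amber down t=52.9 w=0.0207 F=39.3 [ 1.2  0.2 -0. ] [ 0.4657 -0.0424  0.0961]
amber released t=53.3 w=0.0552 F=0.0 [ 0.   0.4 -0.7] [ 0.4655 -0.0424  0.096 ]
end t=57.0 w=0.0550 F=0.0 [-0.4  0.6 -0. ] [0.3002 0.4999 0.3801]
stopper [0.45973486 0.04789648]
stopper [0.45974832 0.04787548]
```

View pics/cmp.png

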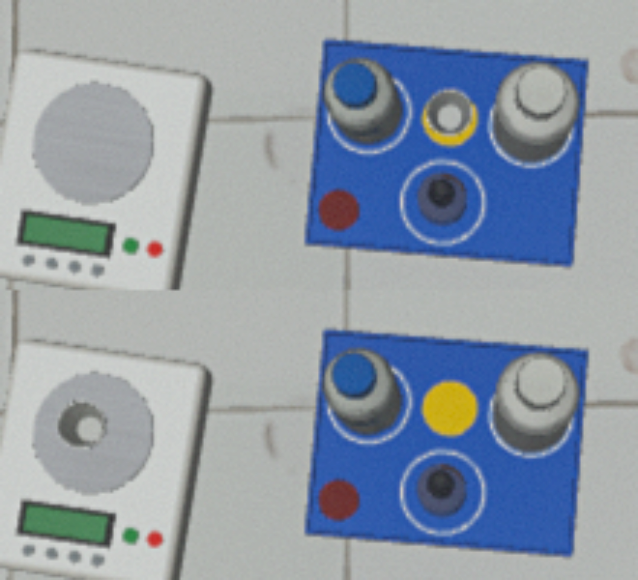

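View pics/s6.png

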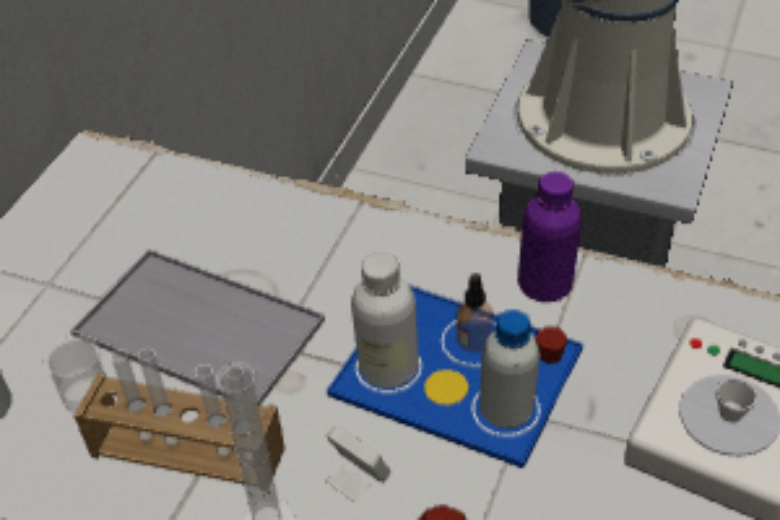

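Before (top half) and after (bottom half) match: every bottle is in its own ring, upright. The crucible's foot is at (91,430) and the pan's centre at (93,432), and the stopper is unmoved. I'm handing it in.

```bash
python3 -c "
from workcell import *
print(hand_in())"
```

```text
the job is handed in; nothing more can be done
None
```

I handed the job in after about 57 s of the 144 s allowed: the final pictures show the crucible upright on the middle of the pan, all three bottles upright in their original rings and the stopper unmoved, but the hand-in returned no verdict.

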